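# Scrape the flowerpot shards off the plant stand into the tray

### The arm

A 7-joint arm with a two-finger parallel gripper is mounted at the origin on the work surface. World frame = base frame: x ahead of the robot, y to its left, z up, the work surface at z = 0. Lengths are in mm, angles in rad, forces in N, time in s.
With the tool pointing down it reaches from about 400 to 900 mm from the base axis. Payload 5.6 kg.
Tool frame: the origin (TCP) lies midway between the tips of the shut fingers; the grasp point (between the pads) lies 19 mm behind it; z points along the fingers, y is the line along which they close (so a half turn about z gives the same grasp; the last joint's range is limited). The gripper opens to 92 mm and grips with 3 to 60 N. Pads are 20 mm wide; open, the fingers measure 128 mm over their backs; the gripper's body (75 mm by 189 mm) begins 69 mm behind the grasp point.
Start: joints at [-1.258, 0.468, -0.012, 1.603, 0.006, 1.071, -0.056], TCP at [226.462, 609.281, 214.592] pointing down, gripper open.
Joint ranges: [-2.53, 2.53], [-0.31, 2.02], [-1.57, 1.55], [0.28, 2.44], [-1.29, 4.43], [0.15, 1.84], [-2.92, 2.92]. Speed limits (rad/s): [2.57, 2.57, 3.14, 3.14, 3.14, 3.14, 3.14].

### API

Orientations are given as a rotation vector (axis times angle).
In Python, from cell import robot, grip, kin, viewer gives the robot as it stands. Calls block until the motion is done:
- robot.movep(position, orientation): joint-space move of the TCP to a pose.
- robot.servo_line(position, feed=150, rotation=None): straight line of the TCP; rotation=None keeps the orientation; feed is the mean speed in mm/s.
- robot.goto_joints(angles): joint-space move.
- grip(opening, newtons=None): opening from 0.0 (shut) to 1.0 (fully open); newtons is the grip in N (None keeps the last); returns when the fingers have stopped.
- robot.hold(seconds).
- kin.ik(position, orientation): joint angles nearest the present ones, or None.
- robot.observe(): the state.
- viewer.read_camera(name): name is "side" or "top"; returns the picture (400x640x3 uint8, red, green, blue); there is no depth.
- viewer.camera_info(name): a dict with "camera_matrix" (3x3 intrinsics, pixels), "k1" (the pictures are not rectified: a ray, as slopes to the right and down, at radius r is drawn at 1 + k1 r^2 times it, then the intrinsics apply), "R" (3x3) and "t" (3): a world point X has camera coordinates R X + t. Camera axes: x right, y down, z forward; pixel columns grow to the right and rows downward; lengths in mm; the calibration is good to about 2 mm. A picture is of the moment at which its call begins. camera_info takes no time and is no camera call.
A pose or a line that the arm cannot do raises robot.IKError and nothing moves.
- robot.job_done(): hands the job in; it is judged then, once.
Trained networks look in the newest picture that a camera, given by its name, has taken for a name from the list of things; names that differ only in an ending like _2 or _b are one class to them, and where a whole thing is asked for, a point or a joint stands for the part that bears it (a point fixed in the world has none). Each returns a list of dicts, best first, with "confidence" (0 to 1); they miss things now and then, are a little off and sometimes report something else, mostly with a low value. They report only what shows in the picture. A call takes as long as a camera call. They do not tell look-alikes from the thing itself.
- viewer.silhouettes(name, camera): "mask" (400x640 bool, what is visible of it).
- viewer.pinpoint(name, camera): "at" ([x, y, z] in mm, in the coordinates of the camera as it stood for that picture, good to about 4 mm: a listed point, or the origin of a listed thing).
The state is a dict: "t": time; "joints": joint angles; "joint_velocities": joint speeds; "joint_torque": joint torques, N m; "tcp_pos": TCP position; "tcp_rot": TCP orientation; "contact_force": force on the tool from outside, world axes, zero at the start; "wrist_torque": the same for the moment, N m; "grip_width": opening from 0.0 (shut) to 1.0 (fully open); "grip_force": force on a finger pad.
Only numpy, scipy, OpenCV 4.12 (cv2) and the standard library are available. Lean on these libraries where they do the work, as an engineer would, in place of code of your own. Each camera call takes 0.05 s, during which the arm holds its last target. There are 200 camera calls.

### The job

A flowerpot has broken on the low plant stand. Take the wooden scraper block from its cork mat and, with the block and without touching the shards with the robot itself, wipe all five shards off the stand into the steel tray at its edge; then stand the block upright back in the middle of its mat and let go. Leave the tea tin, the jar and the plastic cup standing where they are.

Things in the scene. Friction and masses are not known exactly. Their poses are not given: they have to be found in the camera images.
- stand: Low plywood plant stand, fixed: a rectangular panel 220 mm along its x, 280 mm along its y, its flat top 40 mm above the desk, no rim. Origin on the desk under its centre, z up; its -x edge (towards the robot) borders the tray.
- tray: Shallow open steel tray, fixed, against the stand's -x edge (2 mm gap) and square to it: 130 mm along x, 290 mm along y, walls 4 mm thick and 28 mm high, so its rim lies 12 mm below the stand's top. Origin on the desk under its centre, z up.
- mat: Thin cork mat, fixed on the desk to the left or the right of the stand: 110 mm along its x, 200 mm along its y, 4 mm thick. Origin on the desk under its centre.
- scraper: Wooden scraper block, loose, 0.3 kg, standing on the cork mat: a straight block 32 mm along x, 150 mm along y, 34 mm high, and on top of it an upright grip plate 22 mm thick along x, 80 mm along y, from 34 to 94 mm above the underside. Origin at the centre of its underside, z up; both x sides are alike.
- shard1: Shard of a broken terracotta flowerpot, loose, lying on the stand hollow side down: 62 x 34 mm, about 9 mm thick and slightly arched, up to 16 mm high, with an irregular outline, 60 g. Origin at the centre of its underside.
- shard2: Shard of a broken terracotta flowerpot, loose, lying on the stand hollow side down: 62 x 36 mm, about 9 mm thick and slightly arched, up to 16 mm high, with an irregular outline, 60 g. Origin at the centre of its underside.
- shard3: Shard of a broken terracotta flowerpot, loose, lying on the stand hollow side down: 62 x 30 mm, about 9 mm thick and slightly arched, up to 16 mm high, with an irregular outline, 60 g. Origin at the centre of its underside.
- shard4: Shard of a broken terracotta flowerpot, loose, lying on the stand hollow side down: 62 x 34 mm, about 9 mm thick and slightly arched, up to 16 mm high, with an irregular outline, 60 g. Origin at the centre of its underside.
- shard5: Shard of a broken terracotta flowerpot, loose, lying on the stand hollow side down: 62 x 32 mm, about 9 mm thick and slightly arched, up to 16 mm high, with an irregular outline, 60 g. Origin at the centre of its underside.
- tin: Bystander: closed rectangular tea tin, 79 x 104 x 141 mm high, on the desk on the side where the mat is not. Origin at the centre of its underside.
- jar: Bystander: lidded jar, 72 mm across, 95 mm high, on the desk to the left beyond the stand. Origin at the centre of its underside.
- cup: Bystander: white plastic cup, 86 mm across, 100 mm high, on the desk to the right beyond the stand. Origin at the centre of its underside.
Things that resemble listed ones, but are neither listed nor needed, are in the scene too. What is shaped like the shard1 but black or blue is not meant. Several things look just like the scraper: the one meant starts farthest to the robot's right.

How it is judged (in metres and radians):
On the way, in this order (a step that is already met when the one before it is completed fails the run):
1. the scraper block is lifted off its mat (height (world z) of scraper above 0.035 m), for 0.2 s.
2. all five shards have been wiped off the stand and lie in the tray (x of shard1 in the frame of tray between -0.061 and 0.061 m and y of shard1 in the frame of tray between -0.141 and 0.141 m and height (world z) of each of shard1, shard2, shard3, shard4, shard5 below 0.038 m and x of shard2 in the frame of tray between -0.061 and 0.061 m and y of shard2 in the frame of tray between -0.141 and 0.141 m and x of shard3 in the frame of tray between -0.061 and 0.061 m and y of shard3 in the frame of tray between -0.141 and 0.141 m and x of shard4 in the frame of tray between -0.061 and 0.061 m and y of shard4 in the frame of tray between -0.141 and 0.141 m and x of shard5 in the frame of tray between -0.061 and 0.061 m and y of shard5 in the frame of tray between -0.141 and 0.141 m), for 0.2 s.
At the end, for the whole second after the job is handed in: All five shards lie at rest in the tray: the centre of each within the tray's walls and lower than 38 mm above the desk. The scraper block stands at rest on the cork mat, its centre within 50 mm of the mat's centre and less than 0.12 rad from upright. The robot has let go (all of step 2 and linear speed of each of shard1, shard2, shard3, shard4, shard5, scraper below 0.02 m/s and horizontal distance between scraper and mat below 0.05 m and angle between scraper's own z axis and vertical below 0.12 rad and z of scraper in the frame of mat between 0 and 0.009 m); the robot touches nothing.
It fails at once if the robot itself (fingers or arm) touches a shard (contact force between any of the fingers, the arm and shard1 above 0.5 N or contact force between any of the fingers, the arm and shard2 above 0.5 N or contact force between any of the fingers, the arm and shard3 above 0.5 N or contact force between any of the fingers, the arm and shard4 above 0.5 N or contact force between any of the fingers, the arm and shard5 above 0.5 N).
It fails at once if the tea tin, the jar or the cup is pushed more than 30 mm or tipped over (distance of any of tin, jar, cup from where it was at the start of the episode above 0.03 m or angle between any of tin, jar, cup's own z axis and vertical above 0.35 rad).
It also fails if it takes over 54 s, if anything falls off the work surface, if the arm or the gripper's body presses on something with over 40 N, if the wrist force passes 120 N, or if a joint passes its speed limit or range.

## Working session

There is one attempt and no reset: what is moved stays moved. The work goes in short steps, each a Python script; the robot and the scene stay as the last script left them, time stands still between calls to the robot, and variables do not carry over. Pictures are saved under pics/ and viewed, at most 10 in all, crops included, and the job is handed in when it is done.

```bash
ls; mkdir -p pics
cat > h.py <<'E'
import numpy as np, cv2
from cell import robot, grip, kin, viewer
def info(c):
    i=viewer.camera_info(c); return np.array(i["camera_matrix"]),i["k1"],np.array(i["R"]),np.array(i["t"])
def toworld(c,p):
    K,k,R,t=info(c); return R.T@(np.array(p)-t)
def pix(c,X):
    K,k,R,t=info(c); return cv2.projectPoints(np.atleast_2d(np.float64(X)),cv2.Rodrigues(R)[0],t,K,np.array([k,0,0,0.]))[0].reshape(-1,2)
def onplane(c,uv,z):
    K,k,R,t=info(c)
    n=cv2.undistortPoints(np.float64(uv).reshape(-1,1,2),K,np.array([k,0,0,0.])).reshape(-1,2)
    d=np.c_[n,np.ones(len(n))]@R; o=-R.T@t
    return o+d*((z-o[2])/d[:,2])[:,None]
def snap(c,f=None):
    im=viewer.read_camera(c)
    if f: cv2.imwrite(f,im[:,:,::-1])
    return im
E
python3 - <<'E'
from h import *
for c in("top","side"):
    snap(c,f"pics/{c}0.png")
    for n in["stand","tray","mat","scraper","shard1","tin","jar","cup"]:
        for d in viewer.pinpoint(n,c):
            w=toworld(c,d["at"]); print(c,n,round(d["confidence"],2),w.round(),pix(c,w)[0].round())
E
```

```text
pics
top stand 0.82 [592.  22.  -1.] [323. 181.]
top tray 0.75 [415.  38.   4.] [312. 248.]
top tray 0.54 [ 734. -298.    2.] [444. 139.]
top mat 0.79 [ 539. -382.   -1.] [476. 212.]
top scraper 0.79 [ 537. -379.    1.] [475. 213.]
top scraper 0.62 [ 328. -256.    1.] [426. 292.]
top shard1 0.86 [612.  12.  38.] [328. 170.]
top shard1 0.81 [527. -22.  40.] [339. 204.]
top shard1 0.72 [627. 113.  40.] [289. 162.]
top shard1 0.68 [611. -75.  40.] [362. 173.]
top shard1 0.63 [592. 269.   2.] [230. 174.]
top shard1 0.61 [694. 422.  -3.] [180. 135.]
top shard1 0.54 [516.  83.  38.] [297. 205.]
top jar 0.93 [737. 309.   2.] [222. 122.]
top cup 0.63 [ 736. -297.    2.] [444. 139.]
top cup 0.21 [737. 308.   5.] [222. 122.]
side stand 0.6 [591.  21.  -2.] [335. 209.]
side stand 0.59 [520.  83.  44.] [300. 189.]
side tray 0.71 [412.  34.  -4.] [269. 228.]
side mat 0.62 [ 551. -374.   -1.] [417. 347.]
side scraper 0.86 [ 331. -257.    1.] [284. 343.]
side scraper 0.62 [ 543. -382.    4.] [416. 352.]
side shard1 0.83 [609. -75.  41.] [362. 219.]
side shard1 0.73 [626. 112.  35.] [331. 175.]
side shard1 0.59 [525. -22.  42.] [320. 216.]
side shard1 0.56 [610.  16.  38.] [343. 197.]
side shard1 0.52 [518.  83.  41.] [300. 191.]
side shard1 0.51 [695. 415.  -2.] [307. 127.]
side shard1 0.46 [594. 267.  -0.] [298. 157.]
side tin 0.75 [463. 363.   1.] [246. 151.]
side jar 0.59 [738. 307.   2.] [333. 139.]
side cup 0.76 [ 736. -297.   -2.] [462. 281.]
```

View pics/top0.png

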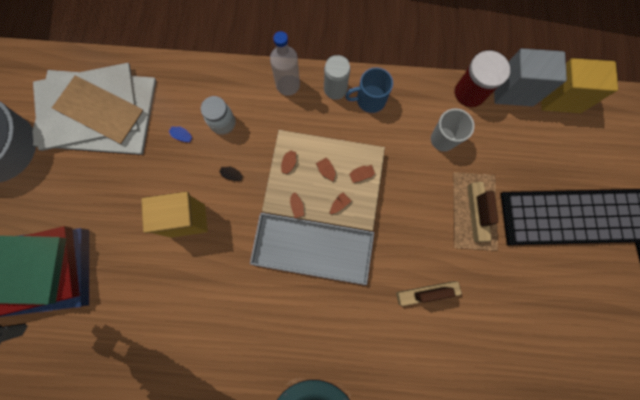

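View pics/side0.png

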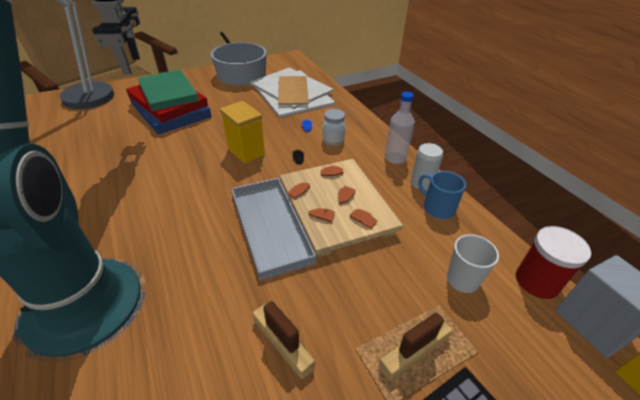

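Top picture: the scraper candidates are at (482,212) on the cork mat (y≈-380) and at (430,295) (y≈-256). The one on the mat is farthest right, so that's the one I want. The five terracotta shards are on the stand. The black (231,174) and blue (180,135) ones are decoys. Next I'll fit poses with the silhouettes and check a crop of my choice.

```bash
cat > fit.py <<'E'
from h import *
from scipy.optimize import minimize
def box(x,y,z0,z1): return np.array([[a*x/2,b*y/2,c] for a in(-1,1) for b in(-1,1) for c in(z0,z1)])
M={"stand":[box(220,280,0,40)],"mat":[box(110,200,0,4)],"tray":[box(130,290,0,28)],
   "scraper":[box(32,150,0,34),box(22,80,34,94)]}
def render(c,n,p,z):
    im=np.zeros((400,640),np.uint8); C,S=np.cos(p[2]),np.sin(p[2])
    for b in M[n]:
        w=b@np.array([[C,S,0],[-S,C,0],[0,0,1]])+[p[0],p[1],z]
        cv2.fillConvexPoly(im,cv2.convexHull((pix(c,w)*16).round().astype(np.int32)),1,shift=4)
    return im>0
def masks(n,x0,cams=("top","side")):
    out={}
    for c in cams:
        for d in viewer.silhouettes(n,c):
            u=pix(c,[*x0,20])[0]; v,uu=np.nonzero(d["mask"])
            if len(v) and np.hypot(uu.mean()-u[0],v.mean()-u[1])<40: out[c]=d["mask"]; break
    return out
def fit(n,x0,z=0,yaws=(-.3,-.1,.1,.3),excl=None):
    ms=masks(n,x0); best=None
    def cost(p):
        s=0
        for c,m in ms.items():
            r=render(c,n,p,z)
            s-=(r&m).sum()/(r|m).sum()
        return s
    for a in yaws:
        r=minimize(cost,[*x0,a],method="Nelder-Mead",options=dict(initial_simplex=[[*x0,a],[x0[0]+8,x0[1],a],[x0[0],x0[1]+8,a],[*x0,a+.15]],xatol=.05,fatol=1e-4))
        if best is None or r.fun<best.fun: best=r
    return best.x,best.fun/max(1,len(ms)),list(ms)
E
python3 - <<'E'
from fit import *
im=snap("top"); s=snap("side")
cv2.imwrite("pics/crop.png",np.hstack([cv2.resize(im[160:260,435:535],(400,400)),cv2.resize(s[290:390,355:455],(400,400))])[:,:,::-1])
for n,x,z in[("stand",(592,22),0),("tray",(414,36),0),("mat",(545,-378),0),("scraper",(540,-380),4)]:
    p,f,c=fit(n,x,z); print(n,p.round(3),round(f,3),c)
for d in viewer.silhouettes("shard1","top"):
    v,u=np.nonzero(d["mask"])
    if len(v)<10: continue
    w=onplane("top",np.c_[u,v],48)[:,:2]; (cx,cy),sz,a=cv2.minAreaRect(w.astype(np.float32))
    print("shard",round(cx),round(cy),np.round(sz),w.min(0).round(),w.max(0).round())
E
```

```text
stand [ 5.94122e+02  1.96160e+01 -9.40000e-02] -0.771 ['top', 'side']
tray [ 4.15271e+02  3.64310e+01 -9.10000e-02] -0.966 ['top', 'side']
mat [ 545.524 -378.022   -1.548] -0.586 ['top', 'side']
scraper [ 538.695 -380.055   -1.444] -0.903 ['top', 'side']
shard 625 112 [31. 59.] [596.  96.] [654. 129.]
shard 612 14 [64. 40.] [585. -10.] [644.  43.]
shard 517 83 [61. 28.] [486.  65.] [547. 101.]
shard 679 398 [61. 33.] [659. 370.] [699. 427.]
shard 526 -22 [30. 59.] [503. -49.] [553.  -3.]
shard 610 -75 [36. 64.] [ 586. -108.] [632. -45.]
shard 584 255 [37. 56.] [566. 226.] [602. 284.]
shard 587 18 [281. 223.] [ 467. -128.] [709. 166.]
```

View pics/crop.png

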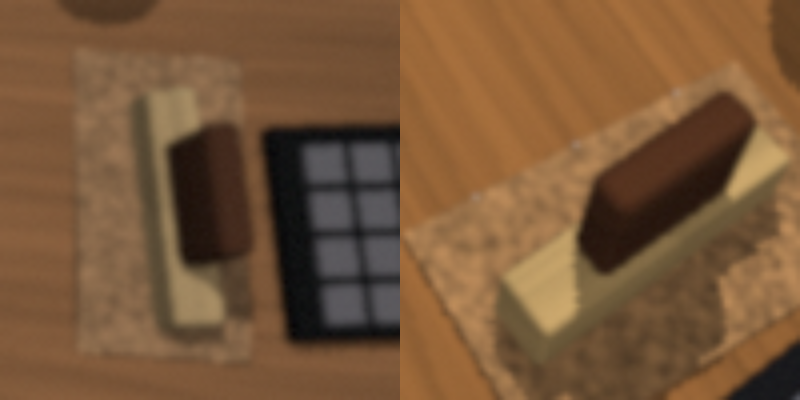

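The choice holds: the block on the cork mat, lying roughly along world x (yaw ≈ -1.44), plate upright. I'll check reach for both yaw options, then grasp.

```bash
cat >> h.py <<'E'
from scipy.spatial.transform import Rotation as Ro
def down(psi): return (Ro.from_euler("z",psi)*Ro.from_euler("x",np.pi)).as_rotvec()
SX,SY,SA=594,19.5,-0.092   # stand
def st(x,y,z): # stand frame (block centre, underside z) -> TCP
    C,S=np.cos(SA),np.sin(SA); return [SX+C*x-S*y,SY+S*x+C*y,z+51]
SC=(538.7,-380,-1.444); MAT=(545.5,-378)
E
python3 - <<'E'
from h import *
f=lambda q: None if q is None else np.round(q,2)
for k in(1,-1):
    print(k,f(kin.ik([SC[0],SC[1],55],down(SC[2]+k*np.pi/2))),f(kin.ik([SC[0],SC[1],200],down(SC[2]+k*np.pi/2))))
    for x,y in((107,60),(107,-60),(-119,60),(-119,-60)):
        print(f(kin.ik(st(x,y,41.5),down(SA+k*np.pi/2))),f(kin.ik(st(x,y,100),down(SA+k*np.pi/2))))
E
```

```text
1 [-0.08  0.91  1.    1.73 -0.89  1.03 -0.2 ] [ 0.08  0.57  0.7   1.63 -0.4   1.1  -0.55]
[-0.53  0.76  0.6   1.56 -0.49  0.98  0.12] [-0.54  0.69  0.62  1.52 -0.44  1.07  0.09]
[-0.37  0.74  0.6   1.59 -0.48  0.96  0.3 ] [-0.41  0.68  0.66  1.56 -0.46  1.06  0.28]
[-0.64  0.4   0.47  2.11 -0.28  0.69 -0.08] [-0.68  0.3   0.51  2.07 -0.2   0.82 -0.15]
[-0.49  0.39  0.57  2.16 -0.33  0.68  0.22] [-0.57  0.28  0.66  2.12 -0.24  0.81  0.14]
-1 [ 0.17  0.73  0.57  1.71 -0.5   0.85  2.66] [-0.1   0.68  1.01  1.64 -0.61  1.17  2.76]
[-0.04  0.7  -0.16  1.52  0.13  0.93  2.81] [-0.07  0.63 -0.11  1.49  0.08  1.03  2.85]
[-0.7   1.13  1.33  1.62 -1.13  1.34 -2.43] [-0.71  1.03  1.34  1.58 -1.02  1.36 -2.48]
[-0.17  0.38 -0.1   2.08  0.06  0.68  2.74] [-0.23  0.28 -0.03  2.05  0.01  0.81  2.79]
[-0.98  0.8   1.35  2.18 -0.97  1.01 -2.31] [ 1.    0.66 -1.31  2.03  0.75  1.06  2.37]
```

Run:
```python
from h import *
t=down(SC[2]+np.pi/2)
robot.movep([SC[0],SC[1],200],t); grip(0.75,30)
o=robot.observe(); print(o["t"],o["joints"],o["tcp_pos"])
robot.servo_line([SC[0],SC[1],55.],feed=120)
grip(0.0,45)
o=robot.observe(); print(o["t"],o["grip_width"],o["grip_force"],o["tcp_pos"],o["contact_force"])
robot.servo_line([SC[0],SC[1],150.],feed=120)
o=robot.observe(); print(o["t"],o["grip_width"],o["grip_force"],o["contact_force"])
a=snap("side"); b=snap("top")
cv2.imwrite("pics/lift.png",np.hstack([a[200:400,240:540],b[100:300,380:580]])[:,:,::-1])
```

```text
5.575 [ 0.07657313  0.5684978   0.70408996  1.62792534 -0.40282156  1.09525817
 -0.55358892] [ 538.70490415 -380.011118    200.01381259]
7.7 0.23469342625984785 44.92549538612366 [ 538.6614031  -380.06825766   54.940034  ] [ 0.75290595 -0.5081909  -0.75173524]
8.6417 0.23503591257757656 44.92473542690277 [ 0.44067031  0.18309951 -1.82142063]
```

View pics/lift.png

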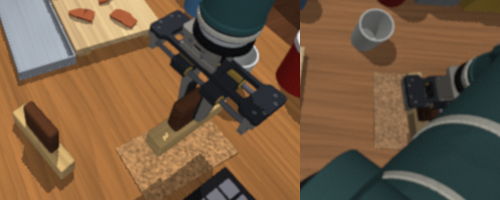

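The block is held level (21.6 mm) and lifted clear of the mat. I'll wipe in two lanes chosen from the shard extents in the stand frame: y' = -40 first, then y' = +105.

```bash
cat >> h.py <<'E'
def stroke(y,x0=107,x1=-122,feed=85):
    t=down(SA+np.pi/2)
    robot.servo_line(st(x0,y,41.5),feed=100)
    print("down",robot.observe()["contact_force"].round(1))
    robot.servo_line(st(x1,y,41.5),feed=feed)
    o=robot.observe(); print("end",o["t"],o["contact_force"].round(1),o["grip_width"])
    robot.servo_line(st(x1,y,80),feed=150)
E
python3 - <<'E'
from h import *
t=down(SA+np.pi/2)
p=robot.observe()["tcp_pos"]; robot.servo_line([p[0],p[1],195.],feed=150)
robot.movep(st(107,-40,140),t)
stroke(-40)
robot.movep(st(107,105,85),t)
stroke(105)
snap("top"); a=snap("side","pics/after.png")
for d in viewer.pinpoint("shard1","side"):
    w=toworld("side",d["at"]); print(round(d["confidence"],2),w.round())
print(robot.observe()["t"])
E
```

```text
down [ 0.3 -0.2 -2.7]
end 14.6 [-0.5 -0.5 -2.2] 0.2389153256033248
down [ 0.2  0.5 -1. ]
end 19.4833 [-0.3 -0.2 -2.7] 0.23463021063114847
0.69 [472. 114.  16.]
0.66 [437.  20.  17.]
0.61 [698. 417.  -4.]
0.55 [595. 266.  -0.]
0.54 [459. -51.  21.]
0.53 [420. -27.  21.]
0.5 [451. 100.   5.]
20.0417
```

View pics/after.png

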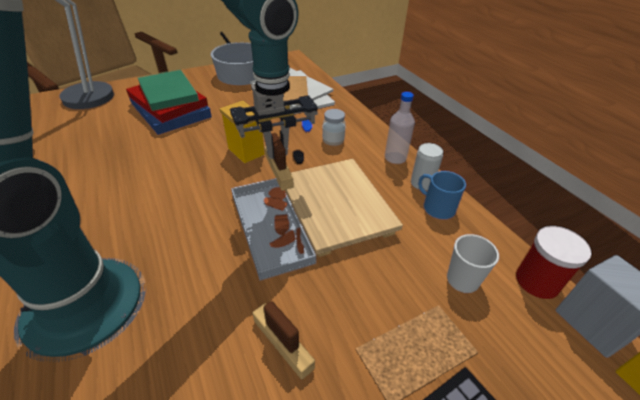

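The stand is clear and all five shards lie in the tray around (270–300, 195–245). Now refit the empty mat and put the block back.

Run:
```python
from fit import *
p,f,c=fit("mat",MAT,0,yaws=(-1.7,-1.5)); print("mat",p.round(2),round(f,3))
m=p[:2] if f<-.8 and np.hypot(*(p[:2]-MAT))<20 else np.array(MAT)
t=down(SC[2]+np.pi/2)
robot.servo_line(st(-60,105,145),feed=200)
robot.movep(st(20,-20,150),down(SA+np.pi/2))
robot.movep([*m,200],t)
robot.servo_line([*m,75.],feed=120)
robot.servo_line([*m,55.5],feed=40)
o=robot.observe(); print(o["t"],o["contact_force"].round(1))
grip(0.75); robot.hold(.2)
robot.servo_line([*m,220.],feed=120)
robot.movep([480,-150,330],t)
b=snap("top"); a=snap("side")
cv2.imwrite("pics/end.png",np.hstack([a[150:400,200:500],b[110:360,235:535]])[:,:,::-1])
for n in("scraper","shard1"):
  for cm in("top","side"):
    for d in viewer.pinpoint(n,cm):
        w=toworld(cm,d["at"]); C,S=np.cos(.0915),-np.sin(.0915); e=w-[415.3,36.4,0]
        print(n,cm,round(d["confidence"],2),w.round(),"tray",np.round([C*e[0]+S*e[1],-S*e[0]+C*e[1]]))
print(robot.observe()["t"])
```

```text
mat [ 544.66 -379.22   -1.57] -0.973
24.6333 [-0.6 -0.5 -1.9]
scraper top 0.69 [ 328. -256.   -1.] tray [ -60. -299.]
scraper side 0.9 [ 549. -380.    4.] tray [ 171. -403.]
scraper side 0.79 [ 329. -255.   -1.] tray [ -59. -298.]
scraper side 0.49 [457. -55.  21.] tray [ 50. -87.]
scraper side 0.32 [437.  19.  18.] tray [ 24. -16.]
shard1 top 0.72 [436.  16.  19.] tray [ 22. -18.]
shard1 top 0.72 [450. 105.  -3.] tray [28. 72.]
shard1 top 0.69 [420. -29.  22.] tray [ 10. -65.]
shard1 top 0.64 [461. -58.  19.] tray [ 54. -90.]
shard1 top 0.59 [467. 119.  15.] tray [44. 87.]
shard1 top 0.59 [593. 269.   3.] tray [156. 247.]
shard1 top 0.48 [692. 421.   1.] tray [240. 408.]
shard1 side 0.72 [421. -28.  20.] tray [ 11. -64.]
shard1 side 0.7 [437.  21.  17.] tray [ 23. -13.]
shard1 side 0.68 [598. 266.  -1.] tray [161. 246.]
shard1 side 0.67 [700. 417.  -0.] tray [248. 405.]
shard1 side 0.65 [457. -51.  20.] tray [ 50. -83.]
shard1 side 0.46 [471. 117.  15.] tray [48. 86.]
shard1 side 0.46 [452. 101.   3.] tray [31. 67.]
shard1 side 0.45 [416.  35.  -3.] tray [ 1. -1.]
28.5
```

View pics/end.png

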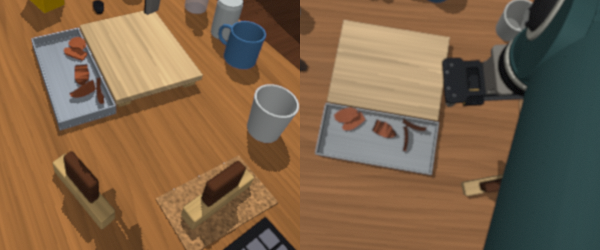

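The block is upright on its mat at about (549,-380), 5 mm from the mat's centre. All five shards are inside the tray with heights of 22 mm or less, the cup is still in place, and the gripper is clear.

```bash
python3 -c "
from h import *
robot.hold(.3); print(robot.job_done())"
```

```text
the job is handed in; nothing more can be done
None
```

I handed the job in at about 29 s: all five shards are in the tray, and the scraper block stands upright about 5 mm from its mat's centre with the gripper clear; the tin, jar and cup were never approached, though I did not re-measure them.

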